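# Humidity check through the mini greenhouse port

## Task

Check the air in the mini greenhouse: slide the shutter on its lid fully open against its end stop, then take the humidity probe out of its wooden stand and lower its rod, upright, about 80 mm (8 cm) down through the round guide port that the shutter covered. The rod must not touch the sides of the port, because the droplets there spoil the reading. Finish while still holding the probe there by its handle, steady and centred in the port and not resting on the lid, and leave the other things on the table where they stand.

Things in the scene. Friction and masses are not known exactly. Their poses are not given: they have to be found in the camera images.
- greenhouse: Mini greenhouse, fixed: black tray, clear cover, 180 (its x) by 260 (its y) by 120 mm to the lid's top face; nothing on the lid is higher than 142 mm. Origin: centre of its underside, z up. A white panel 86 mm wide runs along the lid's middle; in it, 45 mm from the centre towards +y, is the round port under the grey shutter; towards -y a flat round air vent (56 mm across), not used.
- port (a point): Centre of the guide port's mouth in the lid's top face, 120 mm above the table; axes as the greenhouse. Round bore of 26 mm diameter straight down, 26 mm long, then open air to the tray floor 116 mm below the mouth. The shutter's two guide rails, 8 mm high, run along y, 21 mm to either side of the port's axis. The closed shutter covers the port.
- shutter (a joint): Slide of the shutter, m: 0 closed (centred over the port), 0.050 fully open against its end stop; it moves level towards the greenhouse's -y as the value grows. Starts between 0 and 0.02. It stays where it is left and takes about 2 N to slide.
- shutter_grip (a point): Middle of the top of the shutter's finger rib. The shutter is a flat grey plate, 46 (x) by 62 mm (y), its top 5 mm above the lid; the rib across its middle is 34 mm long (x), 12 mm thick (y), 17 mm high, so its top is 22 mm above the lid and 142 mm above the table. Axes as the greenhouse.
- stand: Turned wooden probe stand, fixed: round foot of 90 mm diameter, 10 mm high, and an upright tube of 38 mm diameter, rim 122 mm above the table, with a 16 mm bore. Origin: centre of its underside. It stands to the left or to the right of the greenhouse.
- probe: Humidity probe, 0.1 kg, upright in the stand: steel rod of 12 mm diameter, 110 mm long, black tip, below a white handle 24 mm thick (its x), 38 wide (its y), 90 high, centred on the rod. Origin: bottom end of the rod, z up the rod; the handle spans 110 to 200 mm. Its underside rests on the stand's rim, so the origin starts 12 mm above the table. It must rise 110 mm to leave the stand.
- pencil_pot: White round pot with pencils, 78 mm across, 95 mm high (150 mm with the pencils), loose, a bystander on the other side of the greenhouse from the stand. Origin: centre of its underside.
- remote: Black remote control, 170 by 42 by 18 mm, loose on the table between robot and greenhouse, a bystander. Origin: centre of its underside, x along its length.
- tin: Blue tin, 80 mm across, 100 mm high, loose, a bystander. Origin: centre of its underside.
- candle: Candle in a glass, 80 mm across, 85 mm high, loose, a bystander. Origin: centre of its underside.
- mister: Small brass plant mister, 56 mm across, 98 mm high, loose on the table between robot and greenhouse, a bystander. Origin: centre of its underside.
There are look-alikes about, which are no part of the job. What is shaped like the probe but blue or turquoise is not meant.

How it is judged (in metres and radians):
On the way, in this order (a step that is already met when the one before it is completed fails the run):
1. the shutter is slid fully open to its end stop (at least 47 of 50 mm) (value of joint shutter above 0.047 m), for 0.2 s.
2. the rod hangs centred in the port, 62 to 100 mm deep, held by the gripper (horizontal distance between probe and port below 0.005 m and angle between probe's own z axis and vertical below 0.06 rad and z of probe in the frame of port between -0.1 and -0.062 m and contact force between probe and greenhouse below 0.2 N and linear speed of probe below 0.015 m/s and contact force between probe and the fingers above 3 N), for 0.3 s.
At the end, for the whole second after the job is handed in: The shutter is open by at least 47 of its 50 mm; the gripper holds the probe (more than 3 N on it) still (under 15 mm/s), upright within 0.06 rad, with the rod's bottom end 62 to 100 mm below the mouth of the port and within 5 mm of the port's axis, and the probe touches nothing of the greenhouse (all of step 2 and value of joint shutter above 0.047 m); the arm keeps its last pose, push and grip.
It fails at once if the probe touches the greenhouse, its lid, shutter or port (more than 0.3 N) (contact force between probe and greenhouse above 0.3 N).
It fails at once if a bystander is moved by more than 20 mm (distance of any of pencil_pot, remote, tin, candle, mister from where it was at the start of the episode above 0.02 m).
It also fails if it takes over 59 s, if anything falls off the work surface, if the arm or the gripper's body presses on something with over 40 N, if the wrist force passes 120 N, or if a joint passes its speed limit or range.

## Robot

A 6-joint arm with a two-finger parallel gripper is mounted at the origin on the work surface. World frame = base frame: x ahead of the robot, y to its left, z up, the work surface at z = 0. Lengths are in mm, angles in rad, forces in N, time in s.
With the tool pointing down it reaches from about 400 to 825 mm from the base axis. Payload 7 kg.
Tool frame: the origin (TCP) lies at the very end of the fingers, on their centre line; the grasp point (between the pads) lies 19 mm behind it; z points along the fingers, y is the line along which they close (so a half turn about z gives the same grasp; the last joint's range is limited). The gripper opens to 88 mm and grips with 3 to 60 N. Pads are 19 mm wide; open, the fingers measure 130 mm over their backs; the gripper's body (78 mm by 193 mm) begins 47 mm behind the grasp point.
Start: joints at [-0.969, 0.359, 0.012, 0, -1.224, -0.288], TCP at [208.329, -642.024, 226.561] pointing down, gripper open.
Joint ranges: [-3.07, 3.07], [-1.43, 2.12], [-1.02, 1.25], [-3.03, 1.67], [-3.05, -0], [-3.03, 3.03]. Speed limits (rad/s): [2.39, 2.39, 3.01, 3.14, 3.14, 3.14].

## Interface

Orientations are given as a unit quaternion [x, y, z, w].
In Python, from plant import bot gives the robot as it stands. Calls block until the motion is done:
- bot.move_ptp(position, orientation): joint-space move of the TCP to a pose.
- bot.line_to(position, velocity=150, ori=None): straight line of the TCP; ori=None keeps the orientation; velocity is the mean speed in mm/s.
- bot.move_joints(angles): joint-space move.
- bot.move_gripper(opening, force=None): finger opening in mm; force is the grip in N (None keeps the last); returns when the fingers have stopped.
- bot.pause(seconds).
- bot.solve_ik(position, orientation): joint angles nearest the present ones, or None.
- bot.read_state(): the state.
- bot.camera(name): name is "scene" or "side" or "wrist"; returns the picture (480x640x3 uint8, red, green, blue); there is no depth.
- bot.get_calibration(name): a dict with "fx", "fy", "cx", "cy" (pixels), "view" (4x4, takes a point from world to camera coordinates); the wrist camera has in their place "T_tool_cam" (4x4, takes a point from camera to tool coordinates, whose origin is the TCP and whose axes are the flange's). Camera axes: x right, y up, looking along -z (the intrinsics and any distortion apply to the point x, -y, -z); pixel columns grow to the right and rows downward; lengths in mm; the calibration is good to about 2 mm. A picture is of the moment at which its call begins: read the wrist's pose just before it. get_calibration takes no time and is no camera call.
A pose or a line that the arm cannot do raises bot.Unreachable and nothing moves.
- bot.close_job(): hands the job in; it is judged then, once.
The state is a dict: "t": time; "joint_pos": joint angles; "qvel": joint speeds; "tau": joint torques, N m; "tcp_pos": TCP position; "eef_rot": TCP orientation; "contact_force": force on the tool from outside, world axes, zero at the start; "moment": the same for the moment, N m; "width": finger opening in mm; "finger_force": force on a finger pad.
Only numpy, scipy, OpenCV 4.12 (cv2) and the standard library are available. Lean on these libraries where they do the work, as an engineer would, in place of code of your own. Each camera call takes 0.05 s, during which the arm holds its last target. There are 200 camera calls.

## Working session

There is one attempt and no reset: what is moved stays moved. The work goes in short steps, each a Python script; the robot and the scene stay as the last script left them, time stands still between calls to the robot, and variables do not carry over. Pictures are saved under pics/ and viewed, at most 10 in all, crops included, and the job is handed in when it is done.

```bash
mkdir -p pics; ls; python3 - <<'E'
from plant import bot
import cv2,numpy as np
for n in ["scene","side","wrist"]:
    im=bot.camera(n); cv2.imwrite(f"pics/{n}0.png",im[:,:,::-1])
    c=bot.get_calibration(n); print(n,{k:np.round(v,3).tolist() for k,v in c.items()})
s=bot.read_state(); print(s["t"],s["tcp_pos"],s["eef_rot"])
E
```

```text
pics
scene {'fx': 534.645, 'fy': 534.645, 'cx': 317.408, 'cy': 238.644, 'view': [[-0.151, 0.988, -0.019, 33.578], [-0.549, -0.068, 0.833, 209.319], [0.822, 0.136, 0.553, -1560.121], [0.0, 0.0, 0.0, 1.0]]}
side {'fx': 555.136, 'fy': 555.136, 'cx': 309.64, 'cy': 243.045, 'view': [[-0.866, -0.499, 0.014, 460.869], [0.316, -0.527, 0.789, -244.85], [-0.387, 0.688, 0.614, -1209.093], [0.0, 0.0, 0.0, 1.0]]}
wrist {'fx': 409.871, 'fy': 409.871, 'cx': 311.915, 'cy': 240.4, 'T_tool_cam': [[-0.001, 0.954, 0.301, 82.154], [1.0, 0.001, -0.0, 0.267], [-0.001, 0.301, -0.954, -158.666], [0.0, 0.0, 0.0, 1.0]]}
0.15 [ 208.21540783 -641.66927181  225.82416192] [-1.56223764e-01  9.87721468e-01  6.38856366e-04 -1.71133663e-04]
```

View pics/scene0.png

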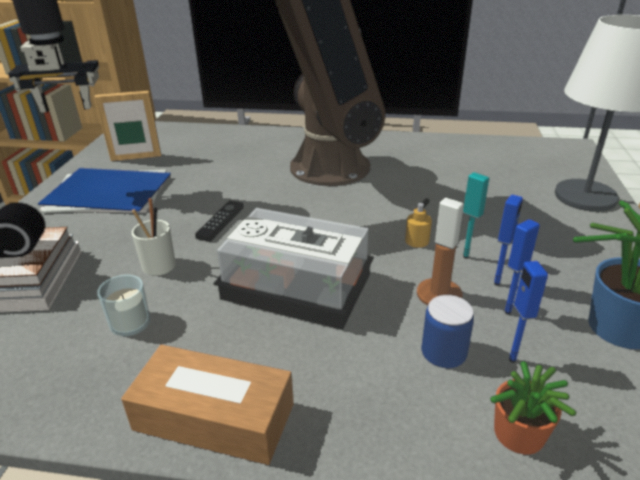

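View pics/side0.png

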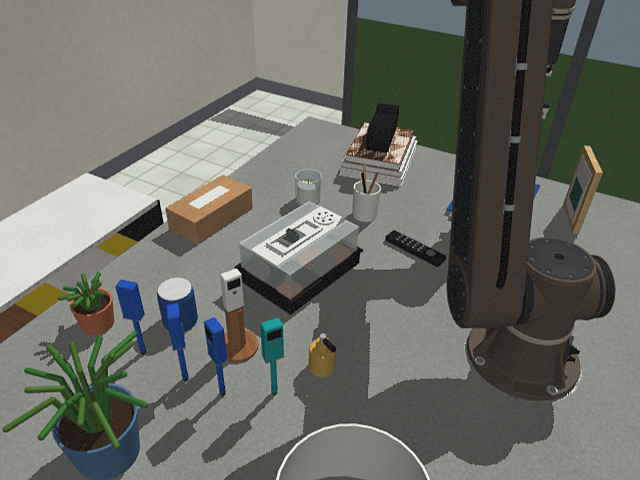

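The scene view shows the greenhouse with its vent at (252,229) and rib at (308,235). The white probe is in the brown stand at (452,203). The side view has the rib at about (292,235) and the handle top at (232,272). I'll get rough positions first, then wrist views.

```bash
cat > h.py <<'E'
from plant import bot
import numpy as np, cv2
from scipy.spatial.transform import Rotation as R
def cam(n,st=None):
    c=bot.get_calibration(n)
    if n=="wrist":
        T=np.eye(4);T[:3,:3]=R.from_quat(st["eef_rot"]).as_matrix();T[:3,3]=st["tcp_pos"]
        W=T@np.array(c["T_tool_cam"])
    else: W=np.linalg.inv(np.array(c["view"]))
    return c,W
def ray(cw,px):
    c,W=cw
    d=W[:3,:3]@np.array([(px[0]-c["cx"])/c["fx"],-(px[1]-c["cy"])/c["fy"],-1.0])
    return W[:3,3],d/np.linalg.norm(d)
def plane(cw,px,z):
    o,d=ray(cw,px); return o+d*(z-o[2])/d[2]
def tri(rs):
    A=sum(np.eye(3)-np.outer(d,d) for o,d in rs); b=sum((np.eye(3)-np.outer(d,d))@o for o,d in rs)
    return np.linalg.solve(A,b)
def proj(cw,p):
    c,W=cw; q=np.linalg.inv(W)@np.append(p,1)
    return c["cx"]-c["fx"]*q[0]/q[2], c["cy"]+c["fy"]*q[1]/q[2]
def down(yaw): # tool x axis at angle yaw in world, z down
    x=np.array([np.cos(yaw),np.sin(yaw),0]);z=np.array([0,0,-1.]);return R.from_matrix(np.c_[x,np.cross(z,x),z]).as_quat()
def shot(n,name):
    st=bot.read_state(); im=bot.camera(n)[:,:,::-1].copy(); cv2.imwrite(f"pics/{name}.png",im); return im,cam(n,st)
E
python3 - <<'E'
from h import *
S=cam("scene");D=cam("side")
for n,a,b,z in [("vent",(252,229),(325,216),121),("rib",(308,234),(292,234),140),("probe",(452,203),(232,272),212),("tin",(449,309),(175,289),100),("mister",(424,208),(322,342),95),("pot",(152,230),(367,187),95),("teal",(478,181),(272,326),180),("blue1",(512,202),(215,326),180)]:
    print(n,plane(S,a,z).round(),plane(D,b,z).round(),tri([ray(S,a),ray(D,b)]).round())
s=bot.read_state(); print(s["joint_pos"])
for y in np.arange(-3,3.2,.5):
    q=bot.solve_ik([600,0,330],down(y)); print(y,None if q is None else np.round(q,2))
E
```

```text
vent [540. -81. 121.] [540. -89. 121.] [539. -83. 123.]
rib [573.  38. 140.] [559.  40. 140.] [563.  35. 135.]
probe [550. 296. 212.] [546. 288. 212.] [546. 293. 212.]
tin [707. 296. 100.] [702. 297. 100.] [704. 296.  98.]
mister [371. 260.  95.] [353. 264.  95.] [356. 260.  88.]
pot [ 529. -300.   95.] [ 524. -308.   95.] [ 524. -304.   94.]
teal [396. 360. 180.] [416. 344. 180.] [411. 355. 189.]
blue1 [476. 415. 180.] [506. 398. 180.] [498. 409. 193.]
[-9.68875545e-01  3.59219393e-01  1.12340544e-02 -2.56392360e-04
 -1.22411159e+00 -2.88100821e-01]
-3.0 [ 0.33  0.19  0.01  0.   -1.39 -1.75]
-2.5 [ 0.33  0.19  0.01  0.   -1.39 -1.25]
-2.0 [ 0.33  0.19  0.01  0.   -1.39 -0.75]
-1.5 [ 0.33  0.19  0.01  0.   -1.39 -0.25]
-1.0 [ 0.33  0.19  0.01  0.   -1.39  0.25]
-0.5 [ 0.33  0.19  0.01  0.   -1.39  0.75]
0.0 [ 0.33  0.19  0.01  0.   -1.39  1.25]
0.5 [ 0.33  0.19  0.01  0.   -1.39  1.75]
1.0 [ 0.33  0.19  0.01  0.   -1.39  2.25]
1.5 [ 0.33  0.19  0.01  0.   -1.39  2.75]
2.0 None
2.5 [ 0.33  0.19  0.01  0.   -1.39 -2.54]
3.0 [ 0.33  0.19  0.01  0.   -1.39 -2.04]
```

```bash
python3 - <<'E'
from h import *
s=bot.read_state()
bot.line_to([208,-642,330],200)
for i,y in enumerate([-2.94,0.2]):
    bot.move_ptp([555+ (0 if i else 0),-10,340],down(y)); bot.pause(.3); shot("wrist",f"g{i}")
print(bot.read_state()["t"])
for i,y in enumerate([0.2,-2.94]):
    q=bot.solve_ik([546,293,400],down(y)); print(q)
    bot.move_ptp([546,293,400],down(y)); bot.pause(.3); shot("wrist",f"p{i}")
print(bot.read_state()["t"])
a=np.hstack([cv2.imread(f"pics/g{i}.png") for i in (0,1)]);b=np.hstack([cv2.imread(f"pics/p{i}.png") for i in (0,1)])
cv2.imwrite("pics/m.png",cv2.resize(np.vstack([a,b]),(800,600),interpolation=cv2.INTER_AREA))
import json
E
```

```text
6.7167
[ 0.8072192   0.2105054   0.19092058  0.         -1.55121151  0.96357713]
[ 0.8072192   0.2105054   0.19092058  0.         -1.55121151 -2.17642287]
11.25
```

View pics/m.png

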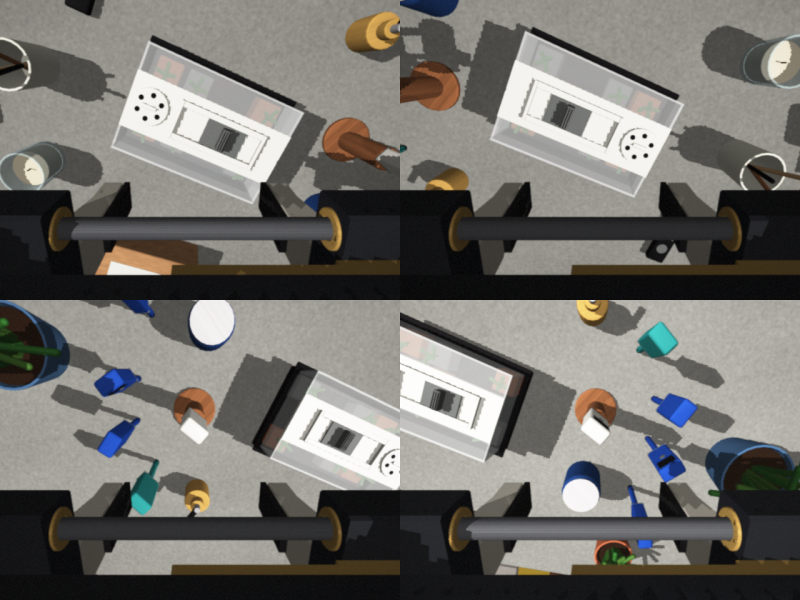

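The montage shows the white panel with vent and rib in both greenhouse views. The white handle top is at about (195,427) and (597,430) in the lower tiles, rotated about 30–40° in the image. Next come the masks.

```bash
cat > m.py <<'E'
from h import *
def wc(xy,z,y):
    return None
def camat(pos,yaw): return cam("wrist",dict(tcp_pos=pos,eef_rot=down(yaw)))
C=[]
for i,y in enumerate([-2.94,0.2]):
    cw=camat([555,-10,340],y); im=cv2.imread(f"pics/g{i}.png")
    w=((im.min(2)>215)*255).astype(np.uint8); w[290:]=0
    w=cv2.morphologyEx(w,cv2.MORPH_OPEN,np.ones((3,3)))
    c=max(cv2.findContours(w,cv2.RETR_EXTERNAL,2)[0],key=cv2.contourArea)
    P=np.array([plane(cw,p[0],120)[:2] for p in c],np.float32)
    r=cv2.minAreaRect(P); print("panel",r)
    # dark rib+plate : mid-grey shutter
    m=np.zeros_like(w); cv2.fillConvexPoly(m,cv2.convexHull(c),255)
    g=((im.max(2)<150)&(m>0)).astype(np.uint8)
    n,l,st,ce=cv2.connectedComponentsWithStats(g)
    for k in range(1,n):
        if st[k,4]>30: print("dark",st[k],ce[k].round(1),plane(cw,ce[k],120)[:2].round(1))
    cv2.imwrite(f"pics/c{i}.png",0) if 0 else None
    C.append(cv2.resize(im[100:270,200:450],(400,272),interpolation=cv2.INTER_CUBIC))
for i,y in enumerate([0.2,-2.94]):
    cw=camat([546,293,400],y); im=cv2.imread(f"pics/p{i}.png")
    w=((im.min(2)>150)&(im.max(2)-im.min(2)<25)).astype(np.uint8)
    n,l,st,ce=cv2.connectedComponentsWithStats(w)
    u,v=proj(cw,[546,293,212]); print("pred",u,v)
    k=[k for k in range(1,n) if abs(ce[k]-[u,v]).max()<25 and st[k,4]>100]; print(st[k],ce[k])
    x0,y0=int(u)-50,int(v)-34
    C.append(cv2.resize(im[y0:y0+68,x0:x0+100],(400,272),interpolation=cv2.INTER_CUBIC)); print("origin",x0,y0)
cv2.imwrite("pics/m2.png",np.vstack([np.hstack(C[:2]),np.hstack(C[2:])]))
E
python3 m.py
```

```text
panel ((557.8487548828125, 6.679954528808594), (246.91006469726562, 87.5113525390625), 77.78849792480469)
dark [242 149   8   8  51] [245.4 152.5] [521.4 -77.9]
dark [222 151   8   8  51] [225.5 154.8] [527.  -95.3]
dark [254 165   9   8  51] [257.9 168.7] [533.5 -64.5]
dark [215 170   8   8  48] [218.7 173.4] [544.9 -99.2]
dark [247 184   8   7  48] [250.6 187. ] [551.6 -68.4]
dark [228 186   8   7  46] [231.5 189. ] [557.  -85.6]
dark [277 188  15  25  59] [283.  199.9] [557.7 -36.7]
dark [ 316  190   80   64 2801] [355.5 221.8] [564.8  34.9]
panel ((558.0922241210938, 5.6584930419921875), (246.7365264892578, 87.5041732788086), 77.82344055175781)
dark [ 227  151   80   67 3050] [266.1 184.5] [563.6  34.7]
dark [191 168  10  18  37] [195.6 176.7] [557.9  99.7]
dark [327 196  22  40 180] [337.6 215.7] [547.7 -36.8]
dark [388 214   7   7  41] [391.  217.2] [556.2 -87. ]
dark [369 216   7   8  44] [372.  219.4] [550.6 -69.8]
dark [398 229   8   7  42] [401.5 232. ] [ 543.9 -100.7]
dark [360 233   8   7  42] [363.6 236.1] [532.8 -65.9]
dark [390 245   7   8  42] [393.  248.5] [526.1 -96.9]
dark [371 247   7   7  40] [374.  250.3] [520.7 -79.2]
pred 311.4280946905037 210.62248844732088
[] []
origin 261 176
pred 311.4280946905037 210.62248844732108
[] []
origin 261 176
```

View pics/m2.png

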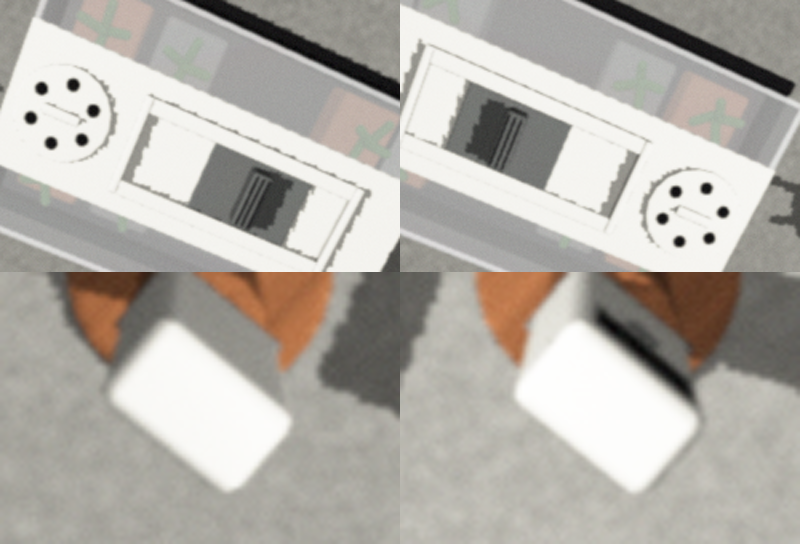

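```bash
python3 - <<'E'
from h import *
def camat(pos,yaw): return cam("wrist",dict(tcp_pos=pos,eef_rot=down(yaw)))
A=camat([555,-10,340],-2.94);B=camat([555,-10,340],.2)
for z in (142,): print(plane(A,(361,224),z),plane(B,(265.6,187.5),z))
for i,y in enumerate([0.2,-2.94]):
    cw=camat([546,293,400],y); im=cv2.imread(f"pics/p{i}.png")
    w=(im.min(2)>200).astype(np.uint8)
    n,l,st,ce=cv2.connectedComponentsWithStats(w); k=l[209,311]
    c=np.argwhere(l==k)[:,::-1]; P=np.array([plane(cw,p,212)[:2] for p in c],np.float32); print(cv2.minAreaRect(P))
print(bot.read_state()["tcp_pos"])
g=np.array([.211,.977]);c=np.array([558,6.2]);print([c+s*g for s in (45,35,25)])
for yaw in(-.213,2.93): print(bot.solve_ik([563,36,131],down(yaw)))
E
```

```text
[560.55249565  36.70186579 142.        ] [565.12000166  33.01568134 142.        ]
((546.7340087890625, 293.5439147949219), (35.344322204589844, 21.97787857055664), 61.69410705566406)
((542.9165649414062, 290.93450927734375), (43.76648712158203, 26.22622299194336), 55.347618103027344)
[546.01752901 292.96674248 400.02167326]
[array([567.495,  50.165]), array([565.385,  40.395]), array([563.275,  30.625])]
[ 0.41075252  0.25977184 -0.36502439  0.         -0.94600009  0.94704381]
[ 0.41075252  0.25977184 -0.36502439  0.         -0.94600009 -2.1931415 ]
```

```bash
python3 - <<'E'
from h import *
g=np.array([.2115,.9774]); p=np.array([564,34.5]); q=down(-.213)
bot.move_ptp([*p,200],q)
bot.move_gripper(50)
bot.line_to([*p,131],120)
print(bot.read_state()["contact_force"].round(1) if hasattr(bot.read_state()["contact_force"],"round") else bot.read_state()["contact_force"])
bot.move_gripper(5,25)
s=bot.read_state();print(s["width"],s["finger_force"],s["contact_force"])
for d in [20,30,33,35,37,39,41]:
    bot.line_to([*(p-g*d),131],60); s=bot.read_state()
    f=-np.dot(s["contact_force"][:2],g); print(d,f,np.dot(s["tcp_pos"][:2]-p,g),s["width"])
    if d>30 and abs(f)>10: break
bot.pause(.3)
s=bot.read_state();print(s["contact_force"],s["tcp_pos"],s["t"])
bot.move_gripper(50)
x,y=s["tcp_pos"][:2]; bot.line_to([x,y,200],150)
# view port from two yaws
for i,yw in enumerate([-.213,2.9286]):
    bot.move_ptp([567.5,50.2,300],down(yw)); bot.pause(.3)
    print(bot.read_state()["tcp_pos"],bot.read_state()["eef_rot"]); shot("wrist",f"q{i}")
print(bot.read_state()["t"])
a=np.hstack([cv2.imread(f"pics/q{i}.png") for i in (0,1)])
cv2.imwrite("pics/m3.png",cv2.resize(a,(800,300),interpolation=cv2.INTER_AREA))
E
```

```text
[-0.2  0.2  0.3]
11.192327130898539 25.000384747982025 [-1.01452464 -0.52799085  1.80623719]
20 1.105619370778426 -20.865489793420615 11.575213495562807
30 1.3890699452516826 -30.526285671353747 12.064945523043335
33 1.3694781700355805 -33.1031941512225 11.976913715649506
35 -4.533768538747445 -34.06066629374347 11.759576698323825
37 -12.972107111116157 -34.21224735645902 11.282748795954388
[-2.2731728  13.7892079   4.32605517] [556.92858946   1.01620628 131.09343822] 17.9917
[567.1235097   49.77016687 298.91031986] [ 9.94307507e-01 -1.06544074e-01 -8.58811071e-04  4.52490104e-04]
[567.52081093  50.20613914 299.99937307] [1.06226922e-01 9.94341913e-01 3.11773743e-06 1.16419387e-05]
23.3083
```

View pics/m3.png

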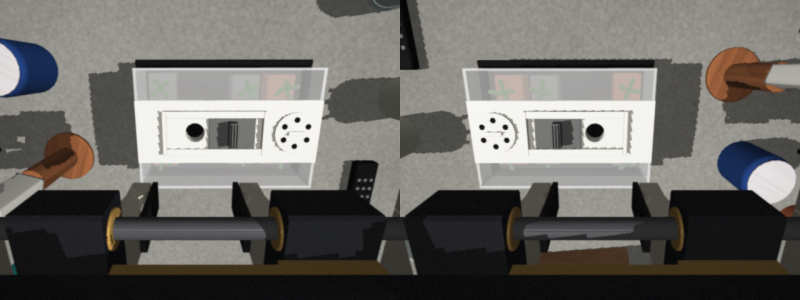

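The shutter hit its stop. The open port shows as a dark circle, at about (195,131) and (595,130) in the tiles. Next I measure its centre and grasp the probe.

```bash
python3 - <<'E'
from h import *
for i,(pos,q) in enumerate([([567.12,49.77,298.91],[.994307507,-.106544074,-.00085881,.00045249]),([567.52,50.206,300],down(2.9286))]):
    cw=cam("wrist",dict(tcp_pos=pos,eef_rot=q)); im=cv2.imread(f"pics/q{i}.png")
    w=(im.max(2)<130).astype(np.uint8); n,l,st,ce=cv2.connectedComponentsWithStats(w)
    for k in range(1,n):
        if 300<st[k,4]<1500 and abs(ce[k]-[390 if i==0 else 390,262]).max()<40:
            c=cv2.findContours((l==k).astype(np.uint8),0,1)[0][0]
            P=np.array([plane(cw,p[0],120)[:2] for p in c],np.float32); print(i,ce[k],cv2.fitEllipse(P),cv2.minEnclosingCircle(P))
h=[]
for i,y in enumerate([0.2,-2.94]):
    cw=cam("wrist",dict(tcp_pos=[546,293,400],eef_rot=down(y))); im=cv2.imread(f"pics/p{i}.png")
    w=(im.min(2)>225).astype(np.uint8)
    n,l,st,ce=cv2.connectedComponentsWithStats(w); k=l[209,311]
    P=np.array([plane(cw,p,212)[:2] for p in np.argwhere(l==k)[:,::-1]],np.float32); print(cv2.minAreaRect(P))
for yaw in (1.02,1.02-np.pi): print(bot.solve_ik([546,293,160],down(yaw)),bot.solve_ik([567,50,190],down(yaw)))
E
```

```text
((546.8492431640625, 293.6213073730469), (34.346458435058594, 20.852373123168945), 62.02900695800781)
((544.730224609375, 292.4281311035156), (36.456993103027344, 21.570459365844727), 61.66328430175781)
[ 0.8072192   0.31778966 -0.20689523  0.         -1.04611144  1.78357713] [ 0.43164632  0.21299868 -0.27842352  0.         -1.07937413  2.15915001]
[ 0.8072192   0.31778966 -0.20689523  0.         -1.04611144 -1.35801552] [ 0.43164632  0.21299868 -0.27842352  0.         -1.07937413 -0.98244265]
```

```bash
python3 - <<'E'
from h import *
for i,(pos,q,u) in enumerate([([567.12,49.77,298.91],[.994307507,-.106544074,-.00085881,.00045249],(312,209)),([567.52,50.206,300],down(2.9286),(312,208))]):
    cw=cam("wrist",dict(tcp_pos=pos,eef_rot=q)); im=cv2.imread(f"pics/q{i}.png")
    w=(im.max(2)<110).astype(np.uint8); n,l,st,ce=cv2.connectedComponentsWithStats(w); k=l[209,312]
    print(st[k]); c=cv2.findContours((l==k).astype(np.uint8),0,1)[0][0]
    P=np.array([plane(cw,p[0],120)[:2] for p in c],np.float32); print(i,cv2.fitEllipse(P),cv2.minEnclosingCircle(P))
q=down(-2.0616);p=[545.8,293]
bot.move_ptp([*p,270],q); bot.move_gripper(70)
bot.line_to([*p,160],150); bot.move_gripper(15,30); bot.pause(.2)
s=bot.read_state();print(s["width"],s["finger_force"],s["contact_force"],s["tcp_pos"])
bot.line_to([*p,310],110); bot.pause(.2)
s=bot.read_state();print(s["width"],s["finger_force"],s["contact_force"],s["tcp_pos"],s["t"])
shot("wrist","r0")
bot.line_to([567.5,50.0,310],130); bot.pause(.3)
s=bot.read_state();print(s["tcp_pos"],s["eef_rot"],s["t"])
a=shot("wrist","r1")[0];b=shot("scene","r1s")[0];c=shot("side","r1d")[0]
cv2.imwrite("pics/m4.png",np.vstack([np.hstack([cv2.resize(a,(400,300)),cv2.resize(b[120:300,200:440],(400,300))]),np.hstack([cv2.resize(c[120:300,180:420],(400,300)),cv2.resize(a[160:340,200:440],(400,300))])]))
E
```

```text
[298 198  28  28 588]
0 ((568.8681640625, 48.67324447631836), (21.34714126586914, 24.375226974487305), 119.36915588378906) ((568.4134521484375, 49.455078125), 12.304503440856934)
[298 198  28  28 601]
1 ((565.8155517578125, 49.87449264526367), (21.85738754272461, 24.397138595581055), 44.340126037597656) ((566.3543090820312, 50.39508056640625), 12.30894660949707)
23.87020033962486 29.998095631599426 [-1.45584437 -0.24697464  0.67116351] [545.82007827 293.01888946 160.03492493]
23.662672105341542 29.998110830783844 [-0.25925566 -0.00320947 -1.27639611] [545.68746233 292.93914523 309.52614583] 28.475
[567.47769754  50.20253938 309.97609832] [-5.14264295e-01  8.57631759e-01  9.20544780e-06 -2.68769042e-05] 30.85
```

View pics/m4.png

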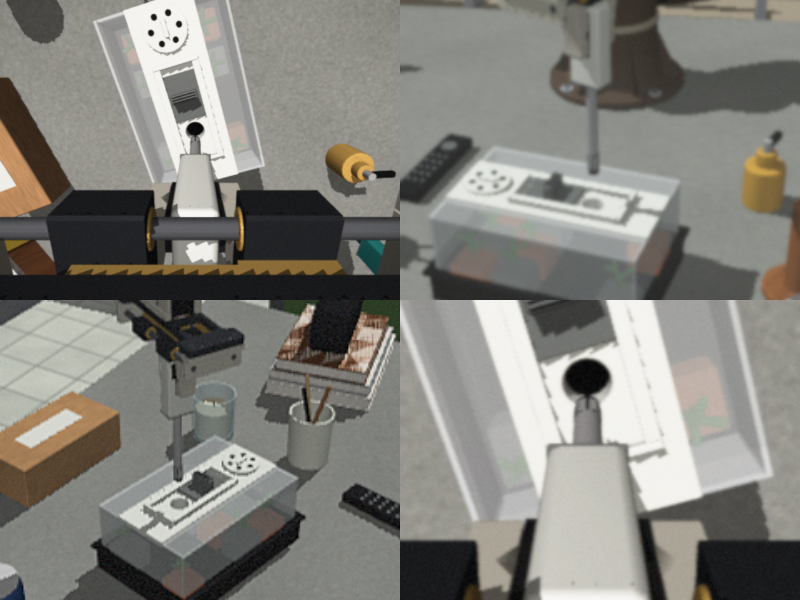

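The rod hangs above the port, with its tip at about scene (316,223), side (287,228) and wrist (312,223). I compare these with predictions, and compare rod against port in the same views.

```bash
python3 - <<'E'
from h import *
s=bot.read_state(); x,y,_=s["tcp_pos"]
cs={"r1s":cam("scene"),"r1d":cam("side"),"r1":cam("wrist",s)}
for k,cw in cs.items():
    print(k,"pred tip/top rod axis",np.round([proj(cw,[x,y,162]),proj(cw,[x,y,272])],1),"port",np.round(proj(cw,[567.4,49.9,120]),1))
    im=cv2.imread(f"pics/{k}.png").astype(int)
    if k!="r1":   # rod mid columns by steepest edges around prediction
        t,b=proj(cw,[x,y,262]),proj(cw,[x,y,172])
        for f in (0,.25,.5,.75,1):
            r=int(round(t[1]+f*(b[1]-t[1]))); u=t[0]+f*(b[0]-t[0]); a=int(u)-9
            row=cv2.GaussianBlur(im[r-1:r+2,a:a+19].mean(0).astype(np.float32),(1,3),0).mean(1)
            d=np.diff(row); print(r,"pred",round(u,1),"meas",a+.5+(d[:9].argmin()+9+d[9:].argmax())/2, row.round().astype(int).tolist())
C=[]
for k,(a,b) in {"r1s":(280,160),"r1d":(250,170),"r1":(275,190)}.items():
    C.append(cv2.resize(cv2.imread(f"pics/{k}.png")[b:b+90,a:a+76],(266,315),interpolation=cv2.INTER_CUBIC))
cv2.imwrite("pics/m5.png",np.hstack(C))
E
```

```text
r1s pred tip/top rod axis [[314.4 223.1]
 [313.  169.8]] port [314.8 241.7]
175 pred 313.2 meas 310.0 [83, 81, 76, 69, 62, 60, 66, 77, 91, 101, 106, 105, 100, 91, 80, 72, 69, 69, 70]
186 pred 313.5 meas 315.5 [140, 139, 140, 141, 142, 142, 141, 137, 131, 122, 114, 109, 106, 106, 109, 116, 121, 122, 121]
197 pred 313.7 meas 315.5 [142, 142, 142, 142, 142, 141, 140, 138, 133, 126, 117, 111, 108, 109, 118, 130, 139, 141, 141]
208 pred 314.0 meas 316.0 [144, 144, 144, 145, 146, 145, 142, 137, 129, 121, 114, 110, 110, 117, 130, 140, 144, 145, 145]
219 pred 314.3 meas 316.0 [178, 179, 180, 180, 179, 176, 165, 145, 124, 108, 101, 100, 101, 108, 128, 151, 162, 164, 163]
r1d pred tip/top rod axis [[286.7 227.6]
 [286.1 187.5]] port [286.9 241.9]
191 pred 286.1 meas 284.0 [130, 129, 122, 109, 102, 103, 96, 86, 86, 89, 85, 92, 119, 135, 133, 131, 131, 126, 121]
200 pred 286.3 meas 286.0 [127, 127, 127, 127, 129, 127, 112, 94, 90, 93, 90, 94, 110, 113, 103, 88, 73, 70, 71]
208 pred 286.4 meas 286.5 [130, 131, 121, 97, 79, 73, 73, 82, 91, 95, 93, 87, 82, 77, 72, 72, 77, 89, 96]
216 pred 286.5 meas 286.0 [127, 126, 128, 126, 117, 122, 125, 104, 90, 92, 90, 95, 121, 140, 143, 142, 141, 142, 143]
224 pred 286.6 meas 286.5 [148, 148, 148, 148, 149, 152, 136, 98, 76, 75, 83, 91, 112, 155, 187, 204, 211, 197, 182]
r1 pred tip/top rod axis [[311.2 221.9]
 [311.  276.7]] port [311.3 209.2]
```

View pics/m5.png

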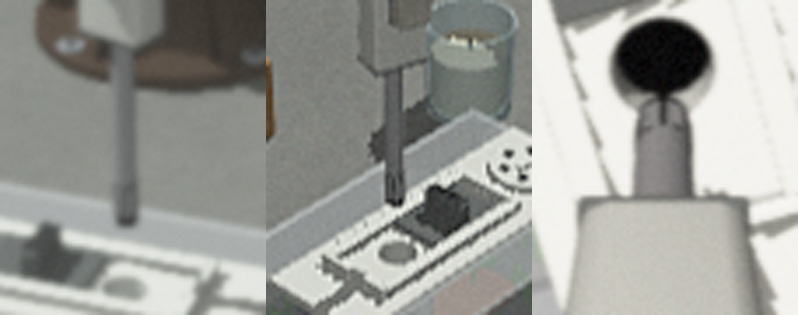

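```bash
python3 - <<'E'
from h import *
s=bot.read_state(); x,y,_=s["tcp_pos"]; S,D,Wc=cam("scene"),cam("side"),cam("wrist",s)
tx=R.from_quat(s["eef_rot"]).as_matrix()[:2,0]; print("tx",tx)
print("tip camera-side rim pred",proj(Wc,[x+6*tx[0],y+6*tx[1],162]),"meas ~ (312.5,217)")
im=cv2.imread("pics/r1.png"); print("col312 rows205-232",im[205:233,311:314].mean((1,2)).round().astype(int).tolist())
for n,cw,f in (("scene",S,"r1s"),("side",D,"r1d")):
    im=cv2.imread(f"pics/{f}.png").min(2); u,v=np.round(proj(cw,[567.4,49.9,120])).astype(int)
    A=im[v-10:v+11,u-12:u+15]; w=(A<190).astype(np.uint8); _,l,st,ce=cv2.connectedComponentsWithStats(w,connectivity=4)
    k=l[10,13]; print(n,"port px",ce[k]+[u-12,v-10],st[k],"pred",proj(cw,[567.4,49.9,120]))
# rod offset (world) relative to the port for candidate offsets along -tx
o=np.array([x,y])
for e in (0,1,2,3):
    p=o-tx*e; print(e,[np.round(proj(c,[*p,172]),1) for c in (S,D)], np.round(proj(Wc,[*(p+6*tx),162]),1))
E
```

```text
tx [-0.47124219 -0.88200385]
tip camera-side rim pred (np.float64(311.1857147962876), np.float64(214.3323123030212)) meas ~ (312.5,217)
col312 rows205-232 [12, 10, 10, 15, 11, 13, 12, 10, 10, 11, 12, 20, 35, 48, 76, 83, 83, 84, 85, 89, 103, 127, 134, 133, 132, 133, 133, 134]
scene port px [312.8047619  237.87142857] [  0   0  27  14 210] pred (np.float64(314.838594723667), np.float64(241.7346711239029))
side port px [289.87610619 237.76106195] [  0   0  27  14 226] pred (np.float64(286.9442157657561), np.float64(241.8619638515326))
0 [array([314.3, 218.5]), array([286.6, 224.2])] [311.2 214.3]
1 [array([314.7, 218.7]), array([286.2, 224.3])] [311.2 215.6]
2 [array([315.2, 218.8]), array([285.9, 224.4])] [311.2 216.9]
3 [array([315.6, 219. ]), array([285.5, 224.6])] [311.2 218.1]
```

The rod is upright but sits about 2.5 mm towards −tool x relative to the port, and all three views agree. I shift it, drop to just above the mouth, and check the tip against the port at nearly equal depth.

```bash
python3 - <<'E'
from h import *
tx=np.array([-.4712,-.882]); p=np.array([567.4,49.9])+2.5*tx
bot.line_to([*p,310],60); bot.line_to([*p,275],80); bot.pause(.4)
s=bot.read_state(); print(s["tcp_pos"],s["t"],s["contact_force"])
C=[]
for n,f,(a,b) in (("scene","v1s",(290,195)),("side","v1d",(260,195)),("wrist","v1",(282,185))):
    im,_=shot(n,f); C.append(cv2.resize(im[b:b+60,a:a+60],(266,266),interpolation=cv2.INTER_CUBIC))
cv2.imwrite("pics/m6.png",np.hstack(C))
x,y=s["tcp_pos"][:2]
for e in (0,2.5):
    q=np.array([x,y])-tx*e; print(e,proj(cam("wrist",s),[*(q+6*tx),127]),proj(cam("scene"),[*q,127]),proj(cam("side"),[*q,127]))
for n in("scene","side"):print(proj(cam(n),[567.4,49.9,120]))
print(proj(cam("wrist",s),[567.4,49.9,120]))
E
```

```text
[566.29796271  47.70460474 275.25380775] 32.2333 [-0.50094736  0.07886582 -1.02852395]
0 (np.float64(311.23175573698336), np.float64(214.20515208483852)) (np.float64(313.71031361182077), np.float64(238.284826053289)) (np.float64(287.7928933682258), np.float64(239.19086443670238))
2.5 (np.float64(311.2378052381231), np.float64(217.35680464918573)) (np.float64(314.75836167682974), np.float64(238.70354708902613)) (np.float64(286.88055864415736), np.float64(239.52081714035387))
(np.float64(314.838594723667), np.float64(241.7346711239029))
(np.float64(286.9442157657561), np.float64(241.8619638515326))
(np.float64(311.34221716736175), np.float64(222.46127070067342))
```

View pics/m6.png

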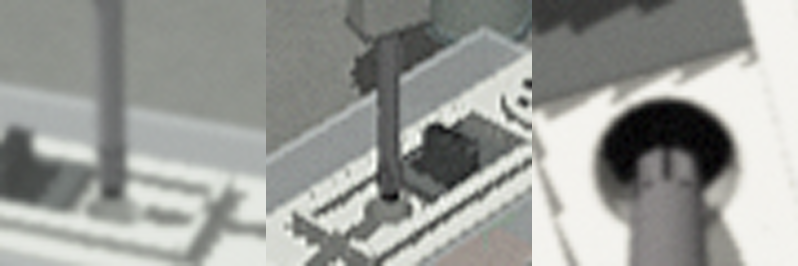

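Rod and port coincide in the scene view at about (315.4). In the side and wrist views the rod sits about 1 mm towards −x. A numeric edge check of both comes before correcting.

```bash
python3 - <<'E'
import cv2,numpy as np
def mid(r,lo,hi,th):  # half-level crossings of dark run
    i=np.where(r<th)[0]; a,b=i[0],i[-1]
    return lo+((a-1+(r[a-1]-th)/(r[a-1]-r[a]))+(b+(th-r[b])/(r[b+1]-r[b])))/2
for f,rr,lo,hi in (("v1s",range(226,248),305,328),("v1d",range(225,248),278,300),("v1",range(204,245,3),288,340)):
    im=cv2.imread(f"pics/{f}.png").mean(2)
    for r in rr: print(f,r,im[r,lo:hi].round().astype(int).tolist())
E
```

```text
v1s 226 [189, 185, 183, 179, 177, 172, 162, 143, 127, 114, 111, 111, 120, 146, 165, 172, 172, 174, 173, 173, 174, 174, 173]
v1s 227 [208, 208, 204, 199, 188, 179, 164, 138, 121, 113, 108, 108, 114, 139, 162, 171, 175, 172, 173, 173, 174, 173, 175]
v1s 228 [224, 224, 223, 219, 212, 197, 168, 133, 112, 108, 105, 100, 107, 137, 165, 176, 175, 174, 175, 174, 173, 174, 175]
v1s 229 [223, 226, 228, 226, 223, 213, 180, 136, 107, 99, 101, 96, 106, 145, 177, 187, 187, 186, 182, 178, 177, 175, 173]
v1s 230 [200, 210, 217, 218, 218, 210, 185, 142, 111, 100, 100, 98, 110, 156, 197, 208, 209, 206, 201, 193, 190, 184, 180]
v1s 231 [155, 163, 170, 176, 183, 186, 171, 139, 115, 104, 102, 104, 113, 162, 207, 221, 223, 223, 221, 217, 210, 203, 200]
v1s 232 [125, 127, 129, 135, 140, 148, 146, 131, 112, 103, 103, 105, 112, 155, 201, 219, 224, 226, 227, 225, 224, 221, 221]
v1s 233 [119, 117, 120, 118, 117, 118, 123, 120, 111, 102, 102, 97, 104, 135, 172, 193, 204, 216, 220, 220, 220, 222, 225]
v1s 234 [118, 117, 116, 111, 104, 111, 120, 118, 110, 103, 103, 98, 100, 122, 146, 164, 172, 178, 181, 185, 192,
[... 7028 characters left out ...]
, 129, 136, 138, 137, 138, 136, 134, 128, 124, 118, 114, 105, 99, 86, 84, 111, 129, 140, 140, 144, 177, 222, 238, 241, 241, 241, 241, 240, 239, 240, 239, 241, 241, 241]
v1 240 [206, 176, 206, 233, 239, 241, 241, 240, 240, 241, 241, 241, 242, 241, 237, 205, 151, 132, 135, 135, 136, 141, 139, 135, 130, 128, 122, 121, 116, 108, 100, 88, 82, 115, 140, 145, 145, 144, 144, 161, 207, 234, 240, 242, 241, 241, 241, 241, 241, 240, 242, 240]
v1 243 [234, 205, 164, 180, 223, 239, 241, 241, 241, 241, 241, 241, 242, 240, 235, 199, 144, 131, 135, 136, 136, 138, 135, 133, 132, 130, 125, 120, 116, 109, 103, 88, 84, 104, 127, 143, 143, 142, 145, 146, 161, 206, 235, 240, 241, 241, 241, 240, 242, 241, 240, 241]
```

All views agree within about 1 mm. I apply a (+0.2, −0.7) mm trim and lower 80 mm.

```bash
python3 - <<'E'
from h import *
p=[566.5,47.0]
bot.line_to([*p,275],20); bot.pause(.2)
bot.line_to([*p,188],40); bot.pause(.5)
s=bot.read_state(); print(s["tcp_pos"],s["t"],s["contact_force"],s["width"],s["finger_force"])
C=[]
for n,f,(a,b) in (("scene","w1s",(290,205)),("side","w1d",(260,205)),("wrist","w1",(282,195))):
    im,_=shot(n,f); C.append(cv2.resize(im[b:b+60,a:a+60],(266,266),interpolation=cv2.INTER_CUBIC))
cv2.imwrite("pics/m7.png",np.hstack(C))
E
```

```text
[566.50110261  47.00009571 188.00232379] 35.6583 [ 0.64883529  0.54267625 -1.35550944] 23.539078756865045 29.998038411140442
```

View pics/m7.png

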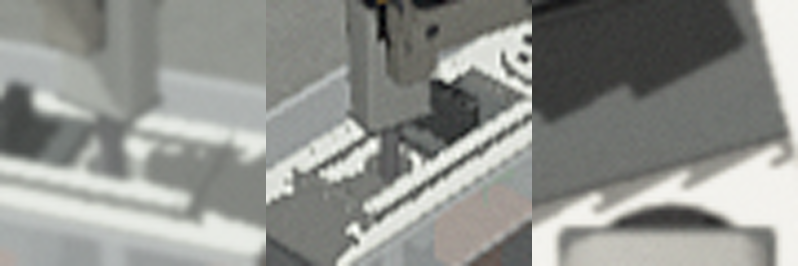

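The rod is in the port with the handle bottom about 30 mm above the lid, at around (313,237) in the scene view. I check the numbers for centring and force steadiness.

```bash
python3 - <<'E'
from h import *
f=[]
for i in range(10): bot.pause(.03); f.append(bot.read_state()["contact_force"])
print(np.mean(f,0),np.std(f,0))
for n,rr,lo,hi in (("w1s",range(236,246),305,328),("w1d",range(236,247),278,300)):
    im=cv2.imread(f"pics/{n}.png").mean(2)
    for r in rr: print(n,r,im[r,lo:hi].round().astype(int).tolist())
E
```

```text
[ 0.19944535 -0.03694182 -0.91236461] [0.29329654 0.46236739 0.42420427]
w1s 236 [120, 117, 111, 107, 118, 144, 157, 138, 119, 114, 112, 115, 137, 174, 202, 210, 201, 183, 172, 167, 163, 154, 152]
w1s 237 [120, 113, 108, 111, 132, 159, 175, 152, 124, 117, 114, 116, 144, 190, 221, 227, 225, 216, 205, 193, 175, 160, 159]
w1s 238 [114, 107, 114, 130, 156, 176, 182, 158, 130, 117, 113, 117, 140, 185, 219, 229, 230, 224, 208, 182, 164, 162, 177]
w1s 239 [110, 110, 125, 156, 181, 186, 177, 154, 129, 119, 113, 113, 128, 165, 200, 222, 226, 218, 186, 154, 144, 148, 162]
w1s 240 [106, 117, 142, 170, 182, 172, 157, 143, 128, 120, 113, 111, 121, 144, 176, 201, 210, 198, 163, 138, 134, 135, 139]
w1s 241 [117, 132, 159, 179, 173, 152, 141, 136, 129, 118, 113, 112, 118, 140, 164, 182, 186, 173, 148, 134, 131, 132, 131]
w1s 242 [153, 163, 182, 194, 171, 144, 137, 136, 128, 119, 115, 111, 117, 139, 160, 177, 178, 164, 141, 131, 132, 131, 133]
w1s 243 [200, 203, 209, 212, 189, 163, 149, 146, 134, 125, 117, 115, 118, 136, 157, 175, 177, 162, 142, 134, 128, 132, 131]
w1s 244 [224, 226, 226, 226, 217, 1
[... 755 characters left out ...]
, 157, 239]
w1d 241 [229, 223, 224, 229, 155, 106, 123, 100, 90, 98, 100, 89, 108, 110, 96, 218, 237, 140, 189, 188, 228, 229]
w1d 242 [225, 223, 227, 239, 129, 103, 127, 99, 91, 97, 96, 88, 107, 116, 97, 202, 227, 189, 235, 231, 234, 217]
w1d 243 [226, 230, 194, 197, 124, 105, 117, 96, 88, 96, 96, 84, 101, 104, 111, 216, 226, 222, 227, 235, 203, 155]
w1d 244 [191, 196, 123, 109, 124, 114, 119, 104, 88, 96, 92, 79, 120, 176, 183, 228, 223, 230, 214, 194, 110, 96]
w1d 245 [106, 108, 112, 117, 120, 120, 121, 123, 100, 98, 92, 146, 201, 226, 225, 226, 233, 203, 155, 79, 88, 172]
w1d 246 [112, 121, 122, 118, 122, 121, 120, 119, 111, 106, 132, 214, 233, 227, 233, 207, 195, 107, 100, 90, 169, 229]
```

Rod and port centres agree to about 0.4 px (under 1 mm) in both views, and the force is within noise.

```bash
python3 -c "
from plant import bot
print(bot.close_job())"
```

```text
the job is handed in; nothing more can be done
None
```

The job is handed in: the shutter is open against its end stop, and the probe is held upright in the port about 80 mm deep. The cameras show it within about 1 mm of centre with no contact force above sensor noise; `close_job` returned no verdict.

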